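# Sort full from used-up bead bottles by hefting them

## Robot

A 7-joint arm with a two-finger parallel gripper is mounted at the origin on a cart in front of the work surface, level with it; the furniture and walls round the work are solid. World frame = base frame: x ahead of the robot, y to its left, z up, the work surface at z = 0. Lengths are in mm, angles in rad, forces in N, time in s.
With the tool pointing down it reaches from about 400 to 925 mm from the base axis. Payload 5.6 kg.
Tool frame: the origin (TCP) lies midway between the tips of the shut fingers; the grasp point (between the pads) lies 19 mm behind it; z points along the fingers, y is the direction in which the jaws open and shut (so a half turn about z gives the same grasp; the last joint's range is limited). The gripper opens to 85 mm and grips with 20 to 120 N. Pads are 22 mm wide; open, the fingers measure 114 mm over their backs; the gripper's body (76 mm by 85 mm) begins 54 mm behind the grasp point. The pads swing forward as they close: fully open they stand 13 mm farther back than shut.
Start: joints at [-1.266, 0.468, -0.012, 1.603, 0.006, 1.071, -0.056], TCP at [221.58, 611.073, 231.29] pointing down, gripper open.
Joint ranges: [-2.53, 2.53], [-0.31, 2.02], [-1.57, 1.55], [0.28, 2.44], [-1.29, 4.43], [0.15, 1.84], [-2.92, 2.92]. Speed limits (rad/s): [2.57, 2.57, 3.14, 3.14, 3.14, 3.14, 3.14].

## Interface

Orientations are given as a unit quaternion [w, x, y, z].
In Python, from cell import arm, optics, finder gives the robot as it stands.
- The arm moves only by the tool arm_command, never from a script. Its argument "moves" is one flat list of numbers, 7 for each row, row after row: the turn, a rotation vector about the tool's x, y, z in degrees, then the shift along the tool's x, y, z in m, then the opening in per cent of the stroke, from 0 (shut) to 100 (fully open). In form: [rx, ry, rz, tx, ty, tz, claw, rx, ry, rz, tx, ty, tz, claw, ...]. A call has 1 to 10 rows; each row is the pose to reach, as a shift and turn from the pose commanded when the call began, along the tool's axes at that moment; what a row does not reach only later rows make up. A row lasts 1/8 s, in which the tool goes at most 62.5 mm and 10.7 degrees, less where a joint would pass 70% of its speed; a pose out of reach is approached as far as the arm can. A call with a gripper value outside its range is refused whole. The fingers move at their own pace and stop on an object; "grip_force" is the grip in N (left out, the last holds). Time passes only in rows, so rows that repeat a pose let the fingers close. It gives the time, the measured TCP pose, the force and the opening at its end, in the units of the state.
- arm.state(): the state, without advancing time (a new reading comes with each control period).
- optics.get_image(name): name is "scene" or "top" or "wrist"; returns the picture (420x560x3 uint8, red, green, blue); there is no depth.
- optics.camera_info(name): a dict with "fx", "fy", "cx", "cy" (pixels), "rvec" (rotation vector, rad) and "tvec" (3), from world to camera coordinates, as OpenCV has them. Camera axes: x right, y down, z forward; pixel columns grow to the right and rows downward; lengths in mm; the calibration is good to about 2 mm. A picture is of the moment at which its call begins: read the wrist's pose just before it. camera_info takes no time and is no camera call; for the wrist camera it gives the pose at the moment of the call.
- arm.sign_off(): hands the job in, once; it reports no verdict.
Trained networks look in the newest picture that a camera, given by its name, has taken for a name from the list of things; names that differ only in an ending like _2 or _b are one class to them, and where a whole thing is asked for, a point or a joint stands for the part that bears it (a point fixed in the world has none). Each returns a list of dicts, best first, with "conf" (0 to 1); they miss things now and then, are a little off and sometimes report something else, mostly with a low value. They report only what shows in the picture. A call takes as long as a camera call. They do not tell look-alikes from the thing itself.
- finder.search_frame(camera, thing): "bbox" ([left, top, width, height] as shares, 0 to 1, of the picture: columns of its width, rows of its height, round what is visible of it).
The state is a dict: "t": time; "joint_pos": joint angles; "qvel": joint speeds; "joint_torque": joint torques, N m; "eef_pos": TCP position; "ee_rot": TCP orientation; "ft_force": force on the tool from outside, world axes, zero at the start; "ft_torque": the same for the moment, N m; "width": opening from 0.0 (shut) to 1.0 (fully open).
Only numpy, scipy, OpenCV 4.12 (cv2) and the standard library are available. Lean on these libraries where they do the work, as an engineer would, in place of code of your own. Each camera call takes 0.05 s, during which the arm holds its last target.

## Task

The three brown bottles standing between the spill tray and the carton hold steel milling beads, but some are used up and only the weight tells. Lift each one a little to feel whether it is full or empty, then stand the full ones in the grey spill tray and the empty ones in the cardboard carton, all upright on the floor of the tray or carton. Do not tip a bottle over or drop it, and leave the timer, the tape roll and the beaker where they are.

Things in the scene. Friction and masses are not known exactly. Their poses are not given: they have to be found in the camera images.
- bottle_a_center (a point): Brown glass bottle, white screw cap, one of three alike: body 45 mm diameter, straight from base to 50 mm up, then a shoulder; cap 30 mm diameter; 78 mm tall. Starts upright on the worktop. Full (0.35 to 0.45 kg) or used up (under 0.10 kg): cannot be seen, changes from run to run, as does how many are full. This point: on its axis, half-way up (39 mm above its base); z runs up the axis.
- bottle_b_center (a point): The second of the three bottles, same size and looks; point and axes as for bottle_a_center.
- bottle_c_center (a point): The third of the three bottles, same size and looks; point and axes as for bottle_a_center.
- spill_tray: Grey plastic spill tray, fixed in place, 200 (x) x 225 (y) mm outside, walls 4 mm thick and 28 mm high with a rolled rim, flat floor 4 mm above the worktop. Origin at the centre of its underside; x and y along its sides. It and the carton stand one to the left and one to the right of the bottles, either way round.
- carton: Low brown cardboard carton, open at the top, fixed in place, 232 x 232 mm outside, walls 4 mm thick; floor 3 mm up; wall on its own -x side (toward the robot) 50 mm high, the other three walls 81 to 85 mm. Origin at the centre of its underside; x and y along its sides.
- timer_center (a point): Small digital timer standing on edge behind the bottles, 24 x 68 x 60 mm; this is its centre. Leave it.
- tape_center (a point): Roll of tape lying flat behind the bottles, 62 mm diameter, 18 mm thick; this is its centre. Leave it.
- beaker_center (a point): Empty glass beaker, 53 mm diameter, 67 mm tall, behind the work; this is its centre. Leave it.
Things that resemble listed ones, but are neither listed nor needed, are in the scene too. Leave any orange or turquoise look-alike of the part that bears bottle_b_center alone.

How it is judged (in metres and radians):
At the end, for the whole second after the job is handed in: Each bottle stands upright (within 0.15 rad) and at rest on the floor of its container: those that press on it with more than 2.2 N (full) within the spill tray, those that press with less (empty) within the carton. Full bottles weigh at least 3.4 N and empty ones at most 1.0 N (((x of bottle_a_center in the frame of spill_tray between -0.1 and 0.1 m and y of bottle_a_center in the frame of spill_tray between -0.1125 and 0.1125 m and z of bottle_a_center in the frame of spill_tray below 0.052 m and contact force between bottle_a and spill_tray above 2.2 N) or (x of bottle_a_center in the frame of carton between -0.116 and 0.116 m and y of bottle_a_center in the frame of carton between -0.116 and 0.116 m and z of bottle_a_center in the frame of carton below 0.052 m and contact force between bottle_a and carton between 0.3 and 2.2 N)) and angle between each of bottle_a_center, bottle_b_center, bottle_c_center's own z axis and vertical below 0.15 rad and linear speed of each of bottle_a, bottle_b, bottle_c below 0.03 m/s and ((x of bottle_b_center in the frame of spill_tray between -0.1 and 0.1 m and y of bottle_b_center in the frame of spill_tray between -0.1125 and 0.1125 m and z of bottle_b_center in the frame of spill_tray below 0.052 m and contact force between bottle_b and spill_tray above 2.2 N) or (x of bottle_b_center in the frame of carton between -0.116 and 0.116 m and y of bottle_b_center in the frame of carton between -0.116 and 0.116 m and z of bottle_b_center in the frame of carton below 0.052 m and contact force between bottle_b and carton between 0.3 and 2.2 N)) and ((x of bottle_c_center in the frame of spill_tray between -0.1 and 0.1 m and y of bottle_c_center in the frame of spill_tray between -0.1125 and 0.1125 m and z of bottle_c_center in the frame of spill_tray below 0.052 m and contact force between bottle_c and spill_tray above 2.2 N) or (x of bottle_c_center in the frame of carton between -0.116 and 0.116 m and y of bottle_c_center in the frame of carton between -0.116 and 0.116 m and z of bottle_c_center in the frame of carton below 0.052 m and contact force between bottle_c and carton between 0.3 and 2.2 N))); the robot touches nothing.
It fails at once if a bottle is tipped over (more than 0.8 rad) (angle between any of bottle_a_center, bottle_b_center, bottle_c_center's own z axis and vertical above 0.8 rad).
It fails at once if a bottle is dropped (falls free faster than 0.75 m/s, that is from more than about 30 mm) ((linear speed of bottle_a above 0.75 m/s and contact force between bottle_a and the fingers below 0.1 N) or (linear speed of bottle_b above 0.75 m/s and contact force between bottle_b and the fingers below 0.1 N) or (linear speed of bottle_c above 0.75 m/s and contact force between bottle_c and the fingers below 0.1 N)).
It fails at once if the timer, tape roll or beaker is moved more than 30 mm (distance of any of timer_center, tape_center, beaker_center from where it was at the start of the episode above 0.03 m).
It also fails if it takes over 67 s, if anything falls off the work surface, if the arm or the gripper's body presses on something with over 40 N, if the wrist force passes 120 N, or if a joint passes its speed limit or range.

## Working session

There is one attempt and no reset: what is moved stays moved. The work goes in short steps, Python scripts to look and compute and a tool call to move; the robot and the scene stay as the last step left them, time stands still between calls to the robot, and variables do not carry over. Pictures are saved under pics/ and viewed, and the job is handed in when it is done.

Besides the shell and the picture viewer there is one more tool, called in YAML: its name, and indented under it one key for each argument. arm_command: Moves the arm, as the interface text tells. Its arguments: {"type":"object","properties":{"moves":{"type":"array","items":{"type":"number"}},"grip_force":{"type":"number"}},"required":["moves"]}

```bash
mkdir -p pics; ls
cat > h.py <<'E'
import numpy as np, cv2
from cell import arm, optics, finder
def shot(n,f):
    im=optics.get_image(n); cv2.imwrite(f'pics/{f}.png',im[:,:,::-1]); return im
def cam(n):
    c=optics.camera_info(n); R=cv2.Rodrigues(np.array(c['rvec'],float))[0]; t=np.array(c['tvec'],float).ravel()
    K=np.array([[c['fx'],0,c['cx']],[0,c['fy'],c['cy']],[0,0,1.]]); return K,R,t
def back(n,u,v,z):
    K,R,t=cam(n); d=R.T@np.linalg.inv(K)@np.array([u,v,1.]); o=-R.T@t; return o+d*(z-o[2])/d[2]
def proj(n,p):
    K,R,t=cam(n); q=K@(R@np.array(p,float)+t); return q[:2]/q[2]
E
python3 - <<'E'
from h import *
s=arm.state(); print(s)
for n in ['scene','top','wrist']:
    shot(n,n+'0')
    K,R,t=cam(n); print(n,(-R.T@t).round(),R[2].round(2))
    for th in ['bottle_a_center','spill_tray','carton','timer_center','tape_center','beaker_center']:
        if n=='wrist': continue
        print(th,[(round(d['conf'],2),[round(d['bbox'][0]*560),round(d['bbox'][1]*420),round(d['bbox'][2]*560),round(d['bbox'][3]*420)]) for d in finder.search_frame(n,th)[:6]])
print(arm.state()['t'])
E
```

```text
pics
{'t': 0.0, 'joint_pos': array([-1.26594828,  0.4683815 , -0.01157584,  1.60365626,  0.0059999 ,
        1.07139286, -0.05629925]), 'qvel': array([-0.00093731,  0.00169223,  0.00077443, -0.00055792,  0.00025528,
       -0.00051584,  0.00108009]), 'joint_torque': array([-9.26756584e-04, -5.32366133e+01,  2.10340053e-02, -2.51298684e+01,
        1.14716499e-02,  7.53962668e-03,  1.23905050e-05]), 'eef_pos': array([221.45464695, 610.50302504, 230.3220045 ]), 'ee_rot': array([-8.78902009e-05,  1.73091360e-01,  9.84905360e-01, -8.97635163e-04]), 'ft_force': array([ 0.08026197, -0.2395037 , -0.95970705]), 'ft_torque': array([ 0.02048061,  0.00698207, -0.04366598]), 'width': 1.0009764004510193}
scene [ -59. -379.  561.] [ 0.71  0.39 -0.58]
bottle_a_center [(0.65, [232, 223, 17, 42])]
spill_tray [(0.98, [100, 171, 134, 79]), (0.37, [229, 224, 24, 39])]
carton [(0.77, [303, 216, 181, 167])]
timer_center [(0.69, [245, 164, 25, 29]), (0.55, [402, 206, 31, 25]), (0.25, [99, 174, 134, 78])]
tape_center [(0.47, [351, 213, 26, 15])]
beaker_center [(0.63, [403, 208, 32, 25])]
top [ 439.  -61. 1200.] [ 0.09  0.   -1.  ]
bottle_a_center [(0.83, [246, 247, 16, 20])]
spill_tray [(0.84, [115, 193, 96, 88])]
carton [(0.75, [325, 191, 105, 98])]
timer_center [(0.62, [198, 149, 32, 17]), (0.56, [358, 155, 25, 25])]
tape_center [(0.56, [316, 154, 21, 28])]
beaker_center [(0.74, [355, 155, 27, 21])]
wrist [152. 636. 373.] [ 0.27 -0.1  -0.96]
0.75
```

Run:
```python
import cv2
a=cv2.imread('pics/scene0.png'); b=cv2.imread('pics/top0.png')
cv2.imwrite('pics/s0c.png',cv2.resize(a[130:400,80:500],(800,514),interpolation=3))
cv2.imwrite('pics/t0c.png',cv2.resize(b[140:300,100:440],(800,376),interpolation=3))
```

```text
(no output)
```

View pics/s0c.png

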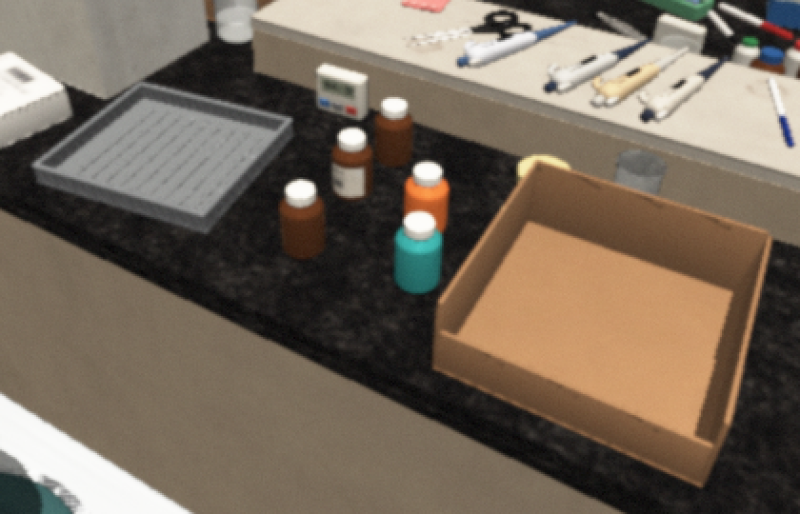

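View pics/t0c.png

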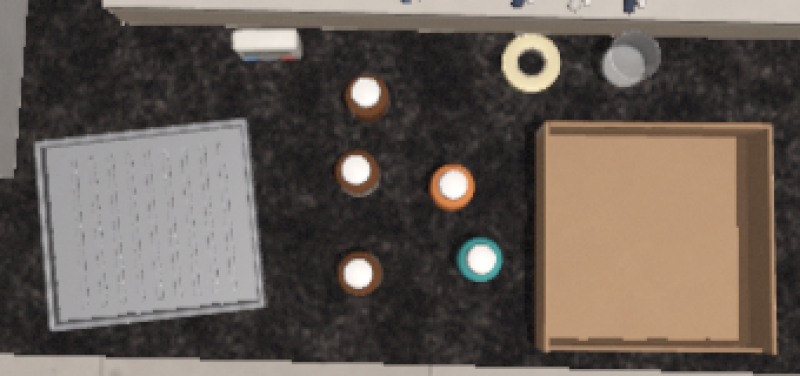

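View pics/top0.png

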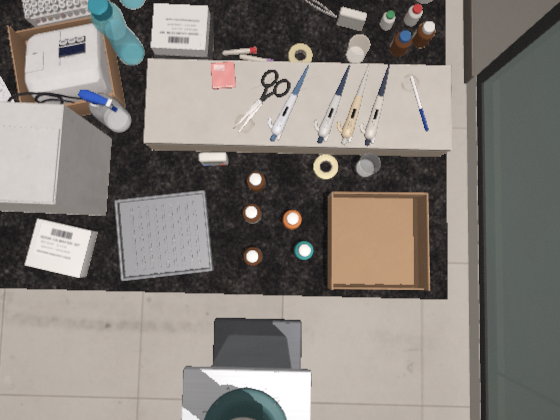

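Run:
```python
from h import *
im=cv2.imread('pics/top0.png')
w=(im.min(2)>150).astype(np.uint8)
n,l,st,ce=cv2.connectedComponentsWithStats(w)
for i in range(n):
    if 50<st[i,4]<200 and 170<ce[i][1]<270 and 240<ce[i][0]<310:
        u,v=ce[i]; print(ce[i].round(1),st[i,4],back('top',u,v,78).round(1))
sc=cv2.imread('pics/scene0.png')
w=(sc.min(2)>140).astype(np.uint8)
n,l,st,ce=cv2.connectedComponentsWithStats(w)
for i in range(n):
    if 40<st[i,4]<400 and 170<ce[i][1]<270 and 220<ce[i][0]<320:
        u,v=ce[i]; print('sc',ce[i].round(1),st[i,4],back('scene',u,v,73).round(1))
C=lambda x,y:(100+x/2.353,140+y/2.353)
for nm,z,pts in [('tray rim',28,[(36,142),(246,120),(265,305),(52,330)]),('carton',83,[(537,123),(774,124),(776,354)]),('carton front',50,[(537,350)]),('timer',60,[(233,30),(300,30)]),('tape',18,[(531,62)]),('beaker',67,[(633,58)])]:
    for p in pts: print(nm,back('top',*C(*p),z).round(0))
```

```text
[255.2 178.7] 115 [619.1 -10.6  78. ]
[250.7 211.7] 117 [539.2  -2.2  78. ]
[292.4 218.2] 118 [ 525.9 -102.3   78. ]
[304.3 249.9] 124 [ 451.2 -132.2   78. ]
[251.8 255.9] 120 [433.8  -7.9  78. ]
sc [260.7 170.5] 212 [642.7  73.5  73. ]
sc [286.6 185.8] 128 [615.9 -10.9  73. ]
sc [264.5 202.5] 139 [536.   -3.3  73. ]
sc [304.1 220.8] 159 [ 522.4 -102.9   73. ]
sc [265.  225.4] 116 [470.8 -44.8  73. ]
sc [237.4 230.8] 179 [429.9  -8.9  73. ]
sc [299.9 247.9] 207 [ 447.1 -133.2   73. ]
tray rim [564. 341.  28.]
tray rim [593. 118.  28.]
tray rim [397.  90.  28.]
tray rim [366. 313.  28.]
carton [ 590. -186.   83.]
carton [ 595. -427.   83.]
carton [ 364. -428.   83.]
carton front [ 359. -194.   50.]
timer [683. 130.  60.]
timer [685.  60.  60.]
tape [ 665. -186.   18.]
beaker [ 662. -286.   67.]
```

Top view shows three brown bottles with caps at (255,179), (251,212) and (252,256). The look-alikes are orange at (292,218) and turquoise at (304,250). The tray is on the left and the carton on the right. I checked the brown choice in the zoomed crop. The two cameras agree on the brown bottles to about 4 mm.

arm_command:
  moves: [0,0,-4,-0.036,-0.0335,0,100,0,0,-8,-0.072,-0.067,0,100,0,0,-12,-0.108,-0.1,0,100,0,0,-16,-0.144,-0.1335,0,100,0,0,-20,-0.18,-0.167,0,100,0,0,-20,-0.217,-0.201,0,100,0,0,-20,-0.253,-0.2345,0,100,0,0,-20,-0.29,-0.268,0,100,0,0,-20,-0.326,-0.3015,0,100,0,0,-20,-0.362,-0.335,0,100]
  grip_force: 60

```text
t: 2.0
eef_pos: [448.4, 171.3, 231.7]
ee_rot: [0.0, -0.001, 1.0, 0.0]
ft_force: [-0.1, 0.0, 0.6]
width: 1.001
```

arm_command:
  moves: [0,0,0,-0.022,-0.044,0,100,0,0,0,-0.045,-0.088,0,100,0,0,0,-0.068,-0.132,0,100,0,0,0,-0.09,-0.175,0,100,0,0,0,-0.09,-0.175,0,100]

```text
t: 2.62
eef_pos: [539.1, -6.5, 231.5]
ee_rot: [0.001, 0.003, 1.0, -0.001]
ft_force: [0.0, 1.2, -0.2]
width: 1.0
```

Run:
```python
from h import *
s=arm.state(); print(s['t'],s['eef_pos'],s['ee_rot'],s['ft_force'])
shot('wrist','w1')
for p in [(618,-10.7,78),(538,-3,78),(432.5,-8.3,78)]: print(proj('wrist',p).round())
print([(round(d['conf'],2),[round(d['bbox'][0]*560),round(d['bbox'][1]*420),round(d['bbox'][2]*560),round(d['bbox'][3]*420)]) for d in finder.search_frame('wrist','bottle_a_center')])
```

```text
2.625 [539.05153816  -6.50745014 231.50730056] [ 5.88075638e-04  2.86706156e-03  9.99995295e-01 -9.18921171e-04] [ 0.0149382   1.16254871 -0.21681065]
[272. 278.]
[280. 197.]
[273.  70.]
[(0.71, [254, 41, 49, 58])]
```

View pics/w1.png

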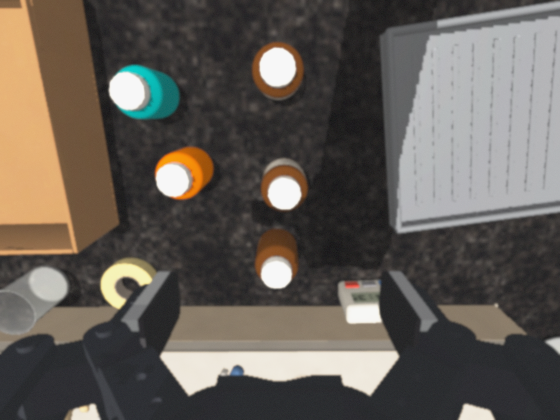

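Run:
```python
from h import *
s=arm.state(); print(s['t'],s['eef_pos'],s['ft_force'])
im=shot('wrist','w2')
w=(im.min(2)>150).astype(np.uint8)
n,l,st,ce=cv2.connectedComponentsWithStats(w)
for i in range(n):
    if 500<st[i,4]<2500 and ce[i][1]<290 and 100<ce[i][0]<310:
        print(ce[i].round(1),st[i,4],back('wrist',*ce[i],78).round(1))
print(arm.state()['eef_pos'])
C=[(440.,-0,0)]
for nm,p in [('tray near back corner',(396,231,28)),('tray back right?',(385,33,28))]: print(nm,back('wrist',p[0],p[1],p[2]).round())
```

```text
2.725 [537.77016617  -2.15248838 231.17352601] [-0.35475596  0.69841412 -0.14634768]
[272.2  68.9] 1122 [430.9  -6.8  78. ]
[122.2  91.4] 1127 [ 448.  -129.5   78. ]
[167.2 180.6] 911 [522.  -99.6  78. ]
[278.8 194.1] 842 [534.2  -1.4  78. ]
[270.6 274.3] 770 [613.1  -9.3  78. ]
[116.3 282.5] 999 [ 621.8 -158.1   78. ]
[537.56613582  -1.23318251 231.1895763 ]
tray near back corner [587. 125.  28.]
tray back right? [395.  96.  28.]
```

arm_command:
  moves: [0,0,0,0.001,0,0.05,100,0,0,0,0.001,0,0.1,100,0,0,0,0.001,0,0.15,100,0,0,0,0.001,0,0.185,100,0,0,0,0.001,0,0.207,100,0,0,0,0.001,0,0.217,100,0,0,0,0.001,0,0.217,100]

```text
t: 3.65
eef_pos: [536.6, -1.3, 14.2]
ee_rot: [-0.0, -0.001, 1.0, 0.0]
ft_force: [-0.1, 0.3, -0.1]
width: 1.004
```

arm_command:
  moves: [0,0,0,0,0,0,40,0,0,0,0,0,0,20,0,0,0,0,0,0,0,0,0,0,0,0,0,0,0,0,0,0,0,0,0]
  grip_force: 60

```text
t: 4.28
eef_pos: [537.6, -2.2, 15.6]
ee_rot: [0.001, -0.0, 1.0, 0.0]
ft_force: [-1.7, -0.1, 7.1]
width: 0.514
```

Run:
```python
from h import *
s=arm.state(); print(s['t'],s['eef_pos'],s['ft_force'],s['width'])
shot('wrist','w3'); shot('scene','s3')
b=cv2.imread('pics/s3.png'); cv2.imwrite('pics/s3c.png',cv2.resize(b[130:330,180:400],None,fx=3,fy=3))
```

```text
4.275 [537.57881046  -2.17584978  15.60900896] [-1.66387657 -0.05440269  7.05886681] 0.5135991462944877
```

View pics/s3c.png

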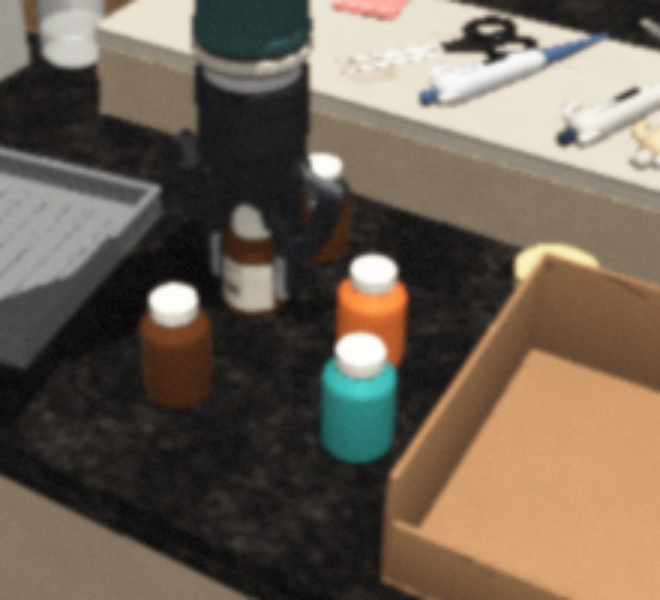

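Bottle B is held. It's the labelled middle bottle, and the opening is 0.51, about 44 mm. I'll lift it a little and weigh it.

arm_command:
  moves: [0,0,0,0,0,-0.015,0,0,0,0,0,0,-0.03,0,0,0,0,0,0,-0.03,0,0,0,0,0,0,-0.03,0,0,0,0,0,0,-0.03,0]

```text
t: 5.0
eef_pos: [536.4, -2.1, 43.8]
ee_rot: [-0.001, -0.001, 1.0, -0.0]
ft_force: [0.3, -0.3, -4.4]
width: 0.513
```

Run:
```python
from h import *
for i in range(3):
    s=arm.state(); print(s['t'],s['eef_pos'],s['ft_force'],s['width'],s['joint_torque'][[1,3]]); shot('wrist','w4')
```

```text
5.0 [536.44188202  -2.12562482  43.83368676] [ 0.34478373 -0.32154866 -4.41155057] 0.5126336998847164 [-50.4014504 -16.9117713]
5.05 [536.50180688  -2.12820597  43.82622   ] [ 1.07568365  0.64648213 -4.06503852] 0.520113968778394 [-50.30863523 -16.86309993]
5.1 [536.52393464  -2.18444936  43.81646865] [ 0.18954567 -0.21410389 -5.4994266 ] 0.5174151451228234 [-50.23500323 -16.83650494]
```

Bottle B is full, at about 4.5 N. It goes to the far slot of the tray.

arm_command:
  moves: [0,0,0,0,0,-0.03,0,0,0,0,-0.001,0.02,-0.055,0,0,0,0,-0.002,0.06,-0.06,0,0,0,0,-0.003,0.105,-0.06,0,0,0,0,-0.004,0.15,-0.06,0,0,0,0,-0.005,0.19,-0.06,0,0,0,0,-0.006,0.215,-0.06,0,0,0,0,-0.006,0.226,-0.06,0,0,0,0,-0.006,0.226,-0.06,0,0,0,0,-0.006,0.226,-0.06,0]

```text
t: 6.4
eef_pos: [542.8, 221.9, 104.1]
ee_rot: [-0.0, 0.0, 1.0, -0.001]
ft_force: [1.1, -0.3, -4.6]
width: 0.514
```

Run:
```python
from h import *
s=arm.state(); print(s['t'],s['eef_pos'],s['ft_force'],s['width'])
shot('top','t5')
b=cv2.imread('pics/t5.png'); cv2.imwrite('pics/t5c.png',cv2.resize(b[140:300,90:350],None,fx=3,fy=3))
```

```text
6.4 [542.76604369 221.92405971 104.14326258] [ 1.05906392 -0.29487526 -4.58707651] 0.5136524017632891
```

View pics/t5c.png

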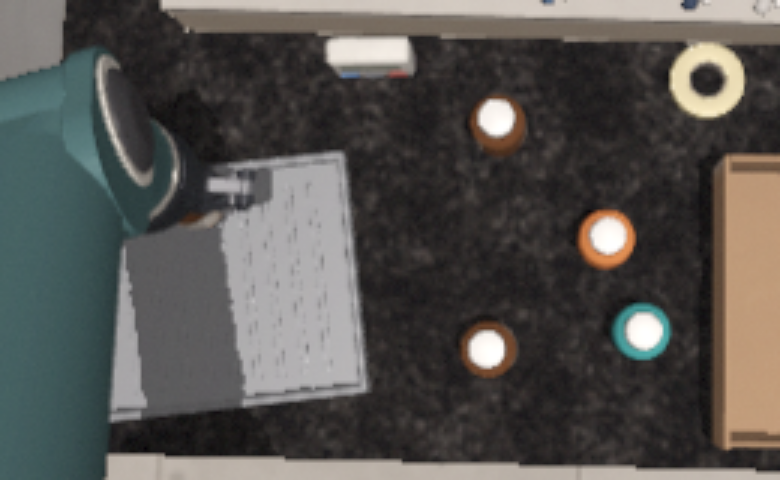

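arm_command:
  moves: [0,0,0,0,0,0.03,0,0,0,0,0,0,0.055,0,0,0,0,0,0,0.07,0,0,0,0,0,0,0.078,0,0,0,0,0,0,0.082,0,0,0,0,0,0,0.0845,0,0,0,0,0,0,0.0845,0]

```text
t: 7.32
eef_pos: [542.9, 224.0, 20.2]
ee_rot: [0.0, -0.001, 1.0, 0.0]
ft_force: [0.2, 0.1, -4.7]
width: 0.513
```

Run:
```python
from h import *
s=arm.state(); print(s['t'],s['eef_pos'],s['ft_force'],s['width'])
shot('scene','s6')
b=cv2.imread('pics/s6.png'); cv2.imwrite('pics/s6c.png',cv2.resize(b[130:330,90:310],None,fx=3,fy=3))
```

```text
7.325 [542.91700226 223.99305234  20.17095386] [ 0.18401094  0.08460772 -4.68843338] 0.5130068918577543
```

View pics/s6c.png

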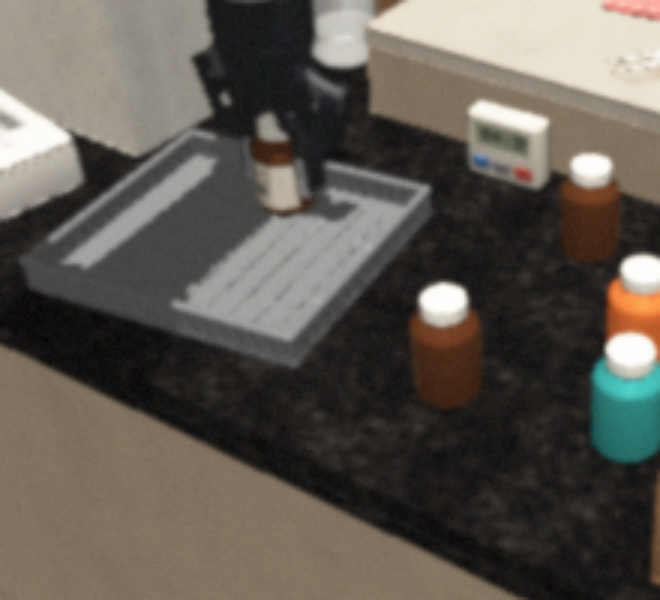

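arm_command:
  moves: [0,0,0,0,0,0.001,0,0,0,0,0,0,0.002,0,0,0,0,0,0,0.002,0]

```text
t: 7.75
eef_pos: [543.0, 224.1, 19.6]
ee_rot: [0.0, -0.001, 1.0, 0.0]
ft_force: [-3.8, -2.6, 9.4]
width: 0.512
```

arm_command:
  moves: [0,0,0,0,0,0,60,0,0,0,0,0,0,100,0,0,0,0,0,0,100,0,0,0,0,0,-0.03,100,0,0,0,0,0,-0.08,100,0,0,0,0,0,-0.13,100,0,0,0,0.02,-0.03,-0.15,100,0,0,0,0.04,-0.07,-0.15,100,0,0,0,0.065,-0.115,-0.15,100,0,0,0,0.09,-0.16,-0.15,100]

```text
t: 9.0
eef_pos: [452.1, 62.4, 167.9]
ee_rot: [0.0, -0.001, 1.0, 0.0]
ft_force: [0.5, 0.2, -0.1]
width: 0.996
```

arm_command:
  moves: [0,0,0,0.013,-0.04,0,100,0,0,0,0.021,-0.065,0,100,0,0,0,0.021,-0.072,0,100,0,0,0,0.021,-0.072,0,100]

```text
t: 9.5
eef_pos: [432.5, -7.9, 167.9]
ee_rot: [0.0, -0.0, 1.0, 0.0]
ft_force: [-0.1, 0.4, -0.6]
width: 0.998
```

Run:
```python
from h import *
s=arm.state(); print(s['t'],s['eef_pos'],s['ft_force'],s['width'])
shot('scene','s7');im=shot('wrist','w7')
b=cv2.imread('pics/s7.png'); w=cv2.imread('pics/w7.png')
cv2.imwrite('pics/7c.png',np.hstack([cv2.resize(b[150:300,90:290],(400,300)),cv2.resize(w,(400,300))]))
print(proj('wrist',(432,-8,78)))
```

```text
9.5 [432.52159604  -7.91879513 167.94456077] [-0.0946058   0.39021357 -0.63206388] 0.9979311688199269
[278.00518939 218.64489458]
```

View pics/7c.png

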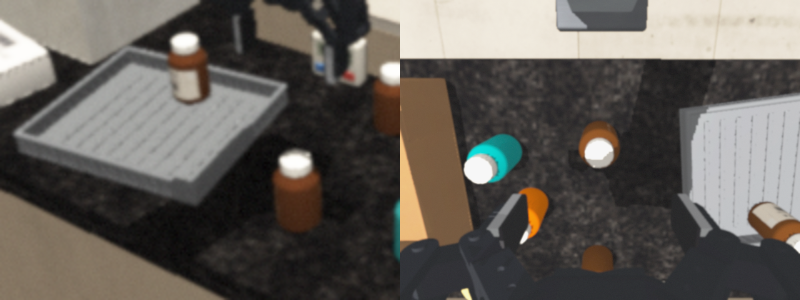

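Bottle B stands upright in the tray, in the left panel at about (188,70). The gripper is over bottle C. In the right panel its cap is at (599,152), matching the projection.

arm_command:
  moves: [0,0,0,0.001,0,0.05,100,0,0,0,0.001,0,0.1,100,0,0,0,0.001,0,0.135,100,0,0,0,0.001,0,0.154,100,0,0,0,0.001,0,0.154,100,0,0,0,0.001,0,0.154,40,0,0,0,0.001,0,0.154,20,0,0,0,0.001,0,0.154,0,0,0,0,0.001,0,0.154,0,0,0,0,0.001,0,0.154,0]

```text
t: 10.85
eef_pos: [431.7, -7.9, 15.1]
ee_rot: [0.001, -0.001, 1.0, 0.0]
ft_force: [-1.4, 1.1, 7.9]
width: 0.518
```

arm_command:
  moves: [0,0,0,0,0,-0.015,0,0,0,0,0,0,-0.03,0,0,0,0,0,0,-0.03,0,0,0,0,0,0,-0.03,0,0,0,0,0,0,-0.03,0]

```text
t: 11.48
eef_pos: [430.6, -8.3, 43.5]
ee_rot: [-0.0, -0.001, 1.0, -0.0]
ft_force: [0.7, -0.0, -4.7]
width: 0.513
```

Run:
```python
from h import *
for i in range(3):
    s=arm.state(); print(s['t'],s['eef_pos'],s['ft_force'],s['width']); shot('scene','s8')
b=cv2.imread('pics/s8.png');cv2.imwrite('pics/8c.png',cv2.resize(b[130:330,180:400],None,fx=3,fy=3))
```

```text
11.475 [430.55660778  -8.27303973  43.47433872] [ 7.20137923e-01 -4.64747516e-03 -4.69145067e+00] 0.5131091541976194
11.525 [430.56230811  -8.29467879  43.42616259] [ 0.27832408  0.5929343  -4.04146267] 0.5154799977486334
11.575 [430.57460762  -8.31688051  43.40540937] [ 0.18697914 -0.07196523 -3.71126319] 0.5100934700258942
```

View pics/8c.png

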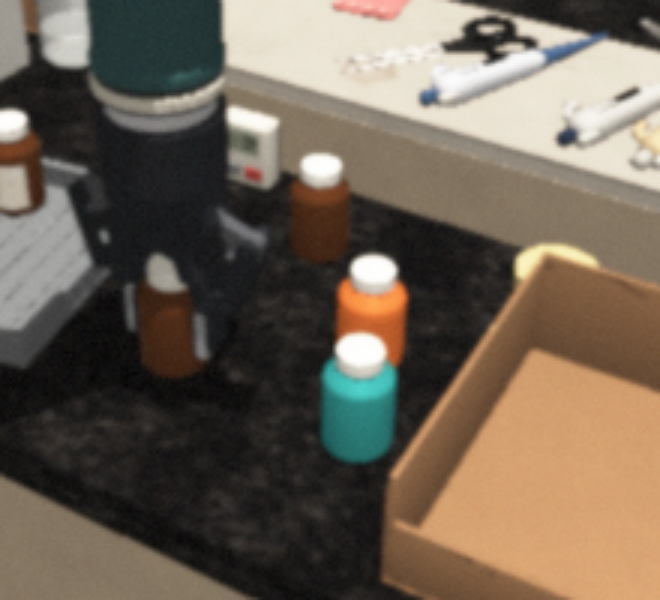

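Bottle C is full too, at about 4.1 N. It goes to the near slot of the tray.

arm_command:
  moves: [0,0,0,0,0,-0.03,0,0,0,0,0,0.02,-0.055,0,0,0,0,0.002,0.06,-0.06,0,0,0,0,0.004,0.105,-0.06,0,0,0,0,0.008,0.15,-0.06,0,0,0,0,0.012,0.185,-0.06,0,0,0,0,0.014,0.205,-0.06,0,0,0,0,0.014,0.214,-0.06,0,0,0,0,0.014,0.214,-0.06,0,0,0,0,0.014,0.214,-0.06,0]

```text
t: 12.88
eef_pos: [416.8, 204.4, 103.7]
ee_rot: [-0.0, 0.0, 1.0, -0.0]
ft_force: [0.2, -0.4, -2.5]
width: 0.518
```

arm_command:
  moves: [0,0,0,0,0,0.03,0,0,0,0,0,0,0.055,0,0,0,0,0,0,0.07,0,0,0,0,0,0,0.078,0,0,0,0,0,0,0.082,0,0,0,0,0,0,0.0845,0,0,0,0,0,0,0.0855,0,0,0,0,0,0,0.0855,0]

```text
t: 13.88
eef_pos: [417.0, 205.9, 19.1]
ee_rot: [0.0, -0.001, 1.0, 0.0]
ft_force: [-1.4, -1.2, 4.0]
width: 0.516
```

Run:
```python
from h import *
shot('scene','s9')
b=cv2.imread('pics/s9.png');cv2.imwrite('pics/9c.png',cv2.resize(b[130:330,90:310],None,fx=3,fy=3))
```

```text
(no output)
```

View pics/9c.png

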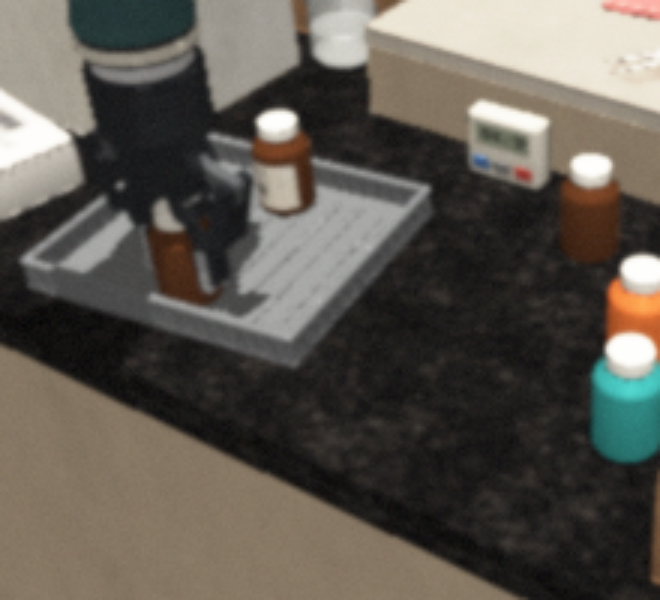

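arm_command:
  moves: [0,0,0,0,0,0,60,0,0,0,0,0,0,100,0,0,0,0,0,0,100,0,0,0,0,0,-0.03,100,0,0,0,0,0,-0.08,100,0,0,0,0,0,-0.13,100,0,0,0,-0.02,-0.025,-0.15,100,0,0,0,-0.05,-0.055,-0.15,100,0,0,0,-0.085,-0.09,-0.15,100,0,0,0,-0.12,-0.13,-0.15,100]

```text
t: 15.18
eef_pos: [537.8, 75.4, 168.4]
ee_rot: [0.0, -0.001, 1.0, 0.0]
ft_force: [0.8, 0.7, 0.5]
width: 1.0
```

arm_command:
  moves: [0,0,0,-0.035,-0.038,0,100,0,0,0,-0.065,-0.07,0,100,0,0,0,-0.079,-0.086,0,100,0,0,0,-0.079,-0.086,0,100,0,0,0,-0.079,-0.086,0,100]

```text
t: 15.8
eef_pos: [614.9, -8.1, 167.9]
ee_rot: [-0.001, -0.002, 1.0, 0.001]
ft_force: [0.3, -0.1, -0.1]
width: 1.001
```

Run:
```python
from h import *
s=arm.state(); print(s['t'],s['eef_pos'],s['ft_force'],s['width'])
shot('scene','s10');im=shot('wrist','w10')
b=cv2.imread('pics/s10.png'); w=cv2.imread('pics/w10.png')
cv2.imwrite('pics/10c.png',np.hstack([cv2.resize(b[130:300,90:317],(400,300)),cv2.resize(w,(400,300))]))
print(proj('wrist',(616,-10,78)))
```

```text
15.8 [614.85587854  -8.14740274 167.94368208] [ 0.34426568 -0.08037915 -0.10828629] 1.0008751436526393
[276.26310884 220.34718637]
```

View pics/10c.png

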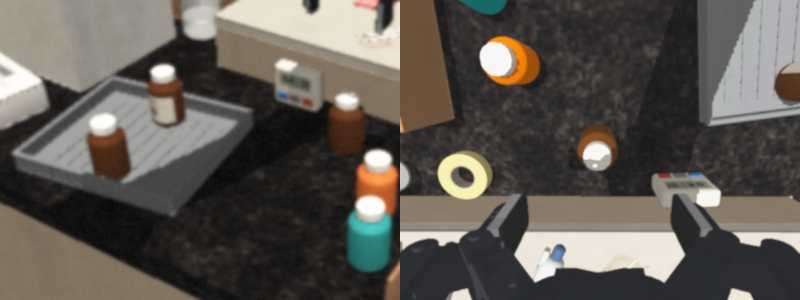

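Both full bottles stand in the tray. The gripper is centred over bottle A, whose cap is at (597,155) in the right panel.

arm_command:
  moves: [0,0,0,0,-0.001,0.05,100,0,0,0,0,-0.001,0.1,100,0,0,0,0,-0.001,0.135,100,0,0,0,0,-0.001,0.154,100,0,0,0,0,-0.001,0.154,100,0,0,0,0,-0.001,0.154,40,0,0,0,0,-0.001,0.154,20,0,0,0,0,-0.001,0.154,0,0,0,0,0,-0.001,0.154,0,0,0,0,0,-0.001,0.154,0]

```text
t: 17.15
eef_pos: [617.2, -11.0, 16.2]
ee_rot: [0.001, -0.001, 1.0, 0.0]
ft_force: [-0.4, -0.7, 5.8]
width: 0.515
```

arm_command:
  moves: [0,0,0,0,0,-0.015,0,0,0,0,0,0,-0.03,0,0,0,0,0,0,-0.03,0,0,0,0,0,0,-0.03,0,0,0,0,0,0,-0.03,0]

```text
t: 17.77
eef_pos: [615.5, -11.0, 43.8]
ee_rot: [-0.0, -0.001, 1.0, -0.0]
ft_force: [0.7, -0.6, -1.5]
width: 0.511
```

Run:
```python
from h import *
for i in range(4):
    s=arm.state(); print(s['t'],s['eef_pos'],s['ft_force'],s['width']); shot('scene','s11')
b=cv2.imread('pics/s11.png');cv2.imwrite('pics/11c.png',cv2.resize(b[130:330,180:400],None,fx=3,fy=3))
```

```text
17.775 [615.46865708 -10.9924149   43.797207  ] [ 0.71786497 -0.5978276  -1.49485783] 0.5111829329123126
17.825 [615.50903634 -11.05043173  43.74789721] [ 0.255817    0.45316776 -0.39522097] 0.5104355430504145
17.875 [615.57009462 -11.06624389  43.76539855] [ 0.55203824  0.08106449 -0.47623993] 0.5136258331407139
17.925 [615.61201544 -11.06882125  43.81768284] [-0.25494532 -0.49564446 -0.51818647] 0.5127772131837562
```

View pics/11c.png

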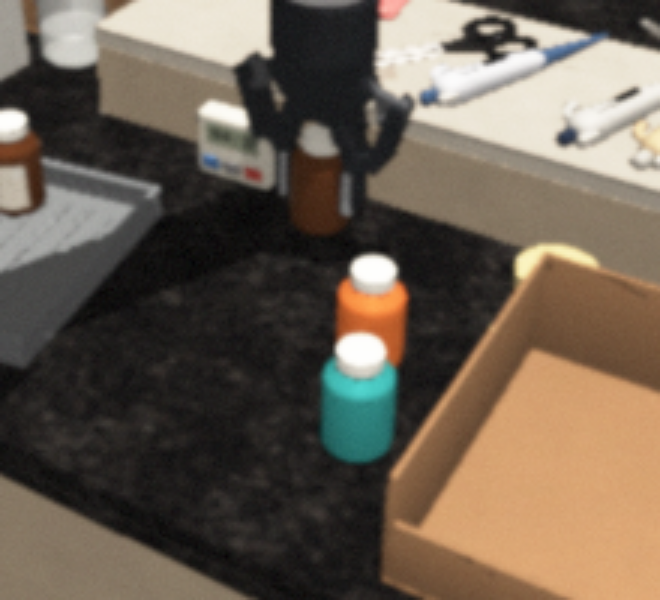

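Bottle A is empty, at about 0.5 N. It goes to the carton centre.

arm_command:
  moves: [0,0,0,0,0,-0.04,0,0,0,0,0,0,-0.08,0,0,0,0,0,0,-0.11,0,0,0,0,0.015,-0.03,-0.12,0,0,0,0,0.034,-0.073,-0.12,0,0,0,0,0.053,-0.115,-0.12,0,0,0,0,0.073,-0.158,-0.12,0,0,0,0,0.092,-0.2,-0.12,0,0,0,0,0.112,-0.242,-0.12,0,0,0,0,0.127,-0.275,-0.12,0]

```text
t: 19.23
eef_pos: [487.9, -288.2, 164.3]
ee_rot: [-0.0, 0.0, 1.0, -0.0]
ft_force: [0.4, -0.1, -0.8]
width: 0.512
```

arm_command:
  moves: [0,0,0,0.008,-0.016,0,0,0,0,0,0.011,-0.023,0,0,0,0,0,0.011,-0.023,0,0,0,0,0,0.011,-0.023,0,0]

```text
t: 19.73
eef_pos: [479.2, -307.7, 164.1]
ee_rot: [0.0, -0.002, 1.0, 0.0]
ft_force: [1.4, 0.2, -1.1]
width: 0.51
```

Run:
```python
from h import *
s=arm.state(); print(s['t'],s['eef_pos'],s['ft_force'],s['width'])
b=shot('scene','s12')[:,:,::-1];t=shot('top','t12')[:,:,::-1]
cv2.imwrite('pics/12c.png',np.hstack([cv2.resize(b[100:400,250:550],(400,400)),cv2.resize(t[150:310,280:440],(400,400))]))
```

```text
19.725 [ 479.20384554 -307.66108148  164.12445663] [ 1.41117929  0.24556702 -1.09221242] 0.5104607264423794
```

View pics/12c.png

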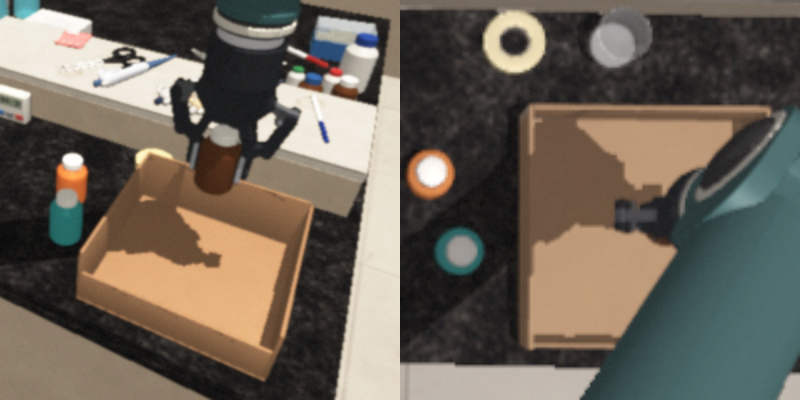

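arm_command:
  moves: [0,0,0,0,0,0.04,0,0,0,0,0,0,0.08,0,0,0,0,0,0,0.11,0,0,0,0,0,0,0.13,0,0,0,0,0,0,0.139,0,0,0,0,0,0,0.143,0,0,0,0,0,0,0.145,0,0,0,0,0,0,0.1465,0,0,0,0,0,0,0.1465,0]

```text
t: 20.95
eef_pos: [478.9, -309.5, 19.2]
ee_rot: [0.001, -0.001, 1.0, -0.0]
ft_force: [-2.0, 1.0, 6.7]
width: 0.514
```

Run:
```python
from h import *
s=arm.state(); print(s['t'],s['eef_pos'],s['ft_force'],s['width'])
b=shot('scene','s13')[:,:,::-1]
cv2.imwrite('pics/13c.png',cv2.resize(b[180:400,280:500],(660,600)))
```

```text
20.95 [ 478.85934899 -309.54969939   19.21303055] [-1.97160096  1.00733671  6.68890003] 0.5142621351082056
```

View pics/13c.png

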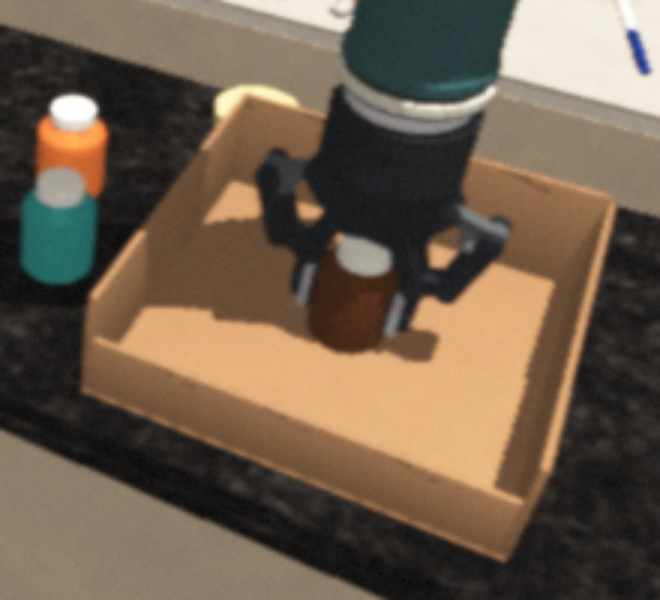

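arm_command:
  moves: [0,0,0,0,0,0,60,0,0,0,0,0,0,100,0,0,0,0,0,0,100,0,0,0,0,0,0,100,0,0,0,0,0,-0.03,100,0,0,0,0,0,-0.08,100,0,0,0,0,0,-0.13,100,0,0,0,0,0,-0.18,100,0,0,0,0,0,-0.2,100,0,0,0,0,0,-0.2,100]

```text
t: 22.25
eef_pos: [479.1, -309.7, 219.3]
ee_rot: [0.002, -0.001, 1.0, -0.001]
ft_force: [0.3, 0.3, -0.8]
width: 1.0
```

Run:
```python
from h import *
s=arm.state(); print(s['t'],s['eef_pos'],s['ft_force'],s['width'])
b=shot('scene','s14')[:,:,::-1]
cv2.imwrite('pics/14c.png',cv2.resize(b[130:400,80:500],(800,514)))
w=shot('wrist','w14')
```

```text
22.25 [ 479.07397417 -309.67661435  219.3315369 ] [ 0.2531704   0.30089503 -0.81162163] 1.0002028576113575
```

View pics/14c.png

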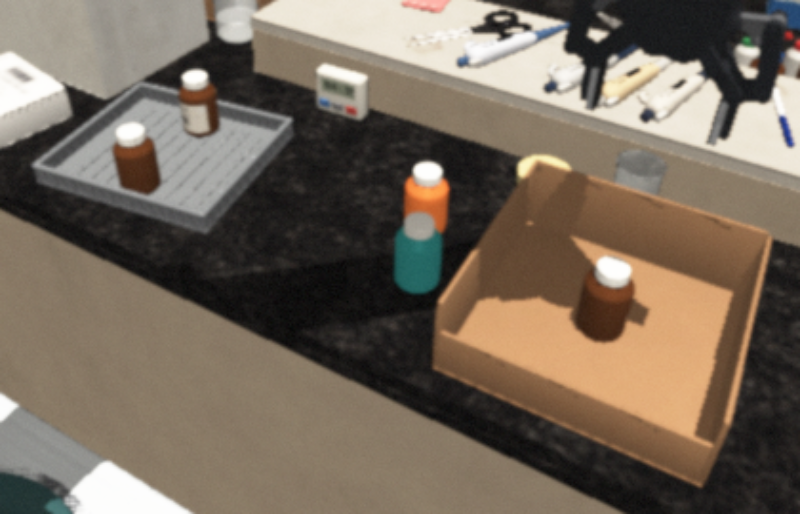

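All three bottles stand upright: two in the tray at (137,158) and (199,103), and one in the carton at (606,300). The timer, tape and beaker haven't moved, and the gripper is clear.

Run:
```python
from h import *
print(arm.sign_off())
```

```text
the job is handed in; nothing more can be done
None
```

I lifted and weighed all three bottles, put each in its container, and handed the job in at about 22 s of the 67 s allowed. No verdict came back.

| Bottle (my order, not the task's a/b/c) | Measured weight | Placed in |
|---|---|---|
| Middle, with label | about 4.5 N (full) | Tray, far slot |
| Near | about 4.1 N (full) | Tray, near slot |
| Far | about 0.5 N (empty) | Carton, centre |

**Last checks:** The final picture shows all three bottles upright and the gripper open and clear, about 200 mm above the carton bottle. The timer, tape roll, beaker and both look-alikes look unmoved. I felt floor contact before releasing each bottle.

**Disagreements:** The position readings for the bottles differed by up to about 6 mm between cameras, so I used values between them, and every grasp closed to about 44 mm as expected. The weight readings had about 1 N of noise, which is small next to the gap between full and empty.

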